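# Take the egg cassette out of its cradle

### The job

Lift the green cover off the two pegs of the wooden cradle and lay it flat on the grey mat, without dropping it. Then pinch the two red side catches of the egg cassette together, lift the cassette level until all of it is higher than the cradle's pegs, and finish still holding it there by its squeezed catches. Leave everything else on the table where it is.

Things in the scene. Friction and masses are not known exactly. Their poses are not given: they have to be found in the camera images.
- cradle: wooden cradle fixed to the table, 150 (x) x 110 (y) mm, 40 mm high; origin under its centre, on the table. On its ends, at x = +-64 mm, stand posts 14 mm thick up to 84 mm height, each topped by a brass peg 8 mm thick up to 94 mm. Brass lips along both long sides (inner edges at y = +-30.5 mm, top 40 mm high) hold the cassette's catches down; slot floor 12 mm high
- guard: green cross-shaped cover, loose, about 150 g, hung by a 13 mm hole near each end on the cradle's pegs, underside 84 mm high; it hides the catches from above and must rise over 10 mm to clear the pegs. 6 mm thick, long arm 158 x 30 mm along x, short arm 80 mm along y and 44 mm wide. Origin: centre of the underside, z up, axes along the cradle's at first
- guard_grip (a point): middle of the upright wooden handle on the cover, 31 mm above the cover's underside; the handle is 34 mm along the cover's x, 16 mm along its y (grip across this) and reaches from 6 to 46 mm above the underside
- mat: grey mat fixed to the table, 200 mm along its x, 160 mm along its y, 4 mm thick; origin at the centre of its underside. The cover lies anywhere on it with the cover's middle no closer than 20 mm to the mat's edges, either way round
- cassette: loose wooden cassette with three eggs on top, about 250 g, 96 mm along x, 34 mm along y, 69 mm high; origin: centre of its underside, axes along the cradle's. It stands in the cradle's slot, underside 12 mm above the table, with 1.5 mm of play each way, and is held down by its two red side catches until both are squeezed
- pinch (a point): point midway between the cassette's two red catch plates, 52 mm above its underside: pinch here along the cassette's y. Plates: 24 mm wide along x, outer faces 56 mm apart when free, 44 mm when squeezed home, open to the fingers from 28 (cradle lips) to 68 mm above the underside; below, a nose on each hooks under a lip
- catch_left (a joint): inward travel of the catch on the cassette's +y side: 0 m free, 0.006 m squeezed home against its stop; a spring pushes back with about 2 N free and 5 N home. Free of the lip from about 0.004 m
- catch_right (a joint): the same for the catch on the -y side
- egg_a: egg on a dark wooden disc 36 mm across, about 43 mm high, standing between the cradle and the mat; origin under its centre; leave it
- egg_b: grey egg on a wooden disc like it, at the back right; leave it
- egg_c: egg on a wooden disc at the back left; leave it
- egg_d: brown egg on a wooden disc at the front left; leave it
- wood_ring: flat wooden ring, 64 mm across, 9 mm high, at the back; leave it
- jar: jar 56 mm across, 85 mm high, at the left; leave it
- brush: brush lying at the right; leave it
Not all that is in view belongs to the job. Of the things shaped like the guard, the green one is meant. Of the things that look like the cassette, the largest one is meant.

How it is judged:
By the outcome, as a careful person would: the job done as asked, in the order asked, and still so for the second after the job is handed in, while the arm keeps its last pose, push and grip.
It also fails if it takes over 58 s, if anything falls off the work surface, if the arm or the gripper's body presses on something with over 40 N, if the wrist force passes 120 N, or if a joint passes its speed limit or range.

### The arm

A 6-joint arm with a two-finger parallel gripper is mounted at the origin on the work surface. World frame = base frame: x ahead of the robot, y to its left, z up, the work surface at z = 0. Lengths are in mm, angles in rad, forces in N, time in s.
With the tool pointing down it reaches from about 300 to 775 mm from the base axis. Payload 14.6 kg.
Tool frame: the origin (TCP) lies at the very end of the fingers, on their centre line; the grasp point (between the pads) lies 19 mm behind it; z points along the fingers, y is the line along which they close (so a half turn about z gives the same grasp; the last joint's range is limited). The gripper opens to 94 mm and grips with 3 to 60 N. Pads are 16 mm wide; open, the fingers measure 119 mm over their backs; the gripper's body (75 mm by 177 mm) begins 78 mm behind the grasp point.
Start: joints at [-1.292, 0.3, 1.521, -0, 1.321, -0.067], TCP at [186.415, -517.435, 205.446] pointing down, gripper open.
Joint ranges: [-3.03, 3.03], [-0.79, 2.21], [0.23, 2.52], [-1.04, 4.18], [0, 3.07], [-2.55, 2.55]. Speed limits (rad/s): [2.22, 2.22, 2.57, 3.14, 3.14, 3.14].

### API

Orientations are given as [roll, pitch, yaw] about the fixed x, y, z axes, in that order (R = Rz(yaw) Ry(pitch) Rx(roll)).
In Python, from cell import manip, camera, get_calibration gives the robot as it stands. The module is installed in compiled form; this text tells all that it offers.
- The arm moves only by the tool jog_arm, never from a script. Its argument "plan" is one flat list of numbers, 6 for each row, row after row: the shift along the world's x, y, z in m, then the turn, a rotation vector about the world's x, y, z in degrees. A call has 1 to 20 rows; each row is the pose to reach, as a shift and turn from the pose commanded when the call began; what a row does not reach only later rows make up. A row lasts 1/10 s, in which the tool goes at most 50 mm and 8.59 degrees, less where a joint would pass 70% of its speed; a pose out of reach is approached as far as the arm can. A call with a gripper value outside its range is refused whole. "claw" is the finger opening in m, from 0 to 0.094, set as the call begins (left out, the last holds). The fingers move at their own pace and stop on an object; "force" is the grip in N (left out, the last holds). Time passes only in rows, so rows that repeat a pose let the fingers close. It gives the time, the measured TCP pose, the force, the opening and the grip force at its end, in the units of the state.
- manip.read_state(): the state, without advancing time (a new reading comes with each control period).
- camera(name): name is "scene" or "top" or "wrist"; returns (picture, depth): 480x640x3 uint8, red, green, blue; 480x640 float32, mm along the optical axis (not along the pixel's ray), 0 where there is no reading.
- get_calibration(name): a dict with "fx", "fy", "cx", "cy" (pixels), "k1" (the pictures are not rectified: a ray, as slopes to the right and down, at radius r is drawn at 1 + k1 r^2 times it, then the intrinsics apply), "origin" and "attitude" of the camera in the world. Camera axes: x right, y down, z forward; pixel columns grow to the right and rows downward; lengths in mm; the calibration is good to about 2 mm. A picture is of the moment at which its call begins: read the wrist's pose just before it. get_calibration takes no time and is no camera call; for the wrist camera it gives the pose at the moment of the call.
- manip.sign_off(): hands the job in; it is judged then, once.
The state is a dict: "clock": time; "joints": joint angles; "qd": joint speeds; "effort": joint torques, N m; "eef_pos": TCP position; "eef_rot": TCP orientation; "wrist_force": force on the tool from outside, world axes, zero at the start; "moment": the same for the moment, N m; "finger_gap": finger opening in mm; "finger_force": force on a finger pad.
Only numpy, scipy, OpenCV 4.12 (cv2) and the standard library are available. Lean on these libraries where they do the work, as an engineer would, in place of code of your own. Each camera call takes 0.05 s, during which the arm holds its last target. There are 200 camera calls.

## Working session

There is one attempt and no reset: what is moved stays moved. The work goes in short steps, Python scripts to look and compute and a tool call to move; the robot and the scene stay as the last step left them, time stands still between calls to the robot, and variables do not carry over. Pictures are saved under pics/ and viewed, at most 10 in all, crops included, and the job is handed in when it is done.

Besides the shell and the picture viewer there is one more tool, called after "Request:" in YAML: its name, and indented under it one key for each argument. jog_arm: Moves the arm, as the interface text tells. Its arguments: {"type":"object","properties":{"plan":{"type":"array"},"claw":{"type":"number"},"force":{"type":"number"}},"required":["plan"]}

```bash
mkdir -p pics && cat > h.py <<'E'
import numpy as np, cv2
from cell import manip, camera, get_calibration
from scipy.spatial.transform import Rotation as R
def look(n,f=None):
    c=get_calibration(n); p,d=camera(n)
    if f: cv2.imwrite('pics/'+f,p[...,::-1])
    return c,p,d
def Rc(c):
    a=np.array(c['attitude'],float)
    if a.shape==(3,3): return a
    return R.from_euler('xyz',a).as_matrix()
def slopes(c,uv):
    uv=np.atleast_2d(np.array(uv,float))
    K=np.array([[c['fx'],0,c['cx']],[0,c['fy'],c['cy']],[0,0,1]])
    return cv2.undistortPoints(uv.reshape(-1,1,2),K,np.array([c['k1'],0,0,0.])).reshape(-1,2)
def onplane(c,uv,z):
    s=slopes(c,uv); d=np.c_[s,np.ones(len(s))]@Rc(c).T; o=np.array(c['origin'])
    return o+d*((z-o[2])/d[:,2])[:,None]
def cloud(c,d):
    v,u=np.mgrid[0:480,0:640]; s=slopes(c,np.c_[u.ravel(),v.ravel()])
    z=d.ravel()[:,None]; return (np.c_[s*z,z]@Rc(c).T+np.array(c['origin'])).reshape(480,640,3)
E
python3 - <<'E'
from h import *
c,p,d=look('top','top.png'); print(c)
c,p,d=look('scene','scene.png'); print(c)
print(manip.read_state())
E
```

```text
{'fx': 540.158922400155, 'fy': 540.158922400155, 'cx': 319.5937219519618, 'cy': 241.5940445438615, 'k1': 0.016908042089769634, 'origin': array([ 268.3984776 ,   24.27159797, 1416.33018307]), 'attitude': array([-2.9639032 , -0.00597125, -1.54604059])}
{'fx': 503.50531121282654, 'fy': 503.50531121282654, 'cx': 318.0721431680344, 'cy': 236.48181433460675, 'k1': 0.027272025414888535, 'origin': array([1000.0979334 , -730.37016064,  769.71056443]), 'attitude': array([-2.21670967, -0.01511676,  0.5847253 ])}
{'clock': 0.1, 'joints': array([-1.29163281e+00,  3.00398104e-01,  1.52149519e+00,  3.95252765e-06,
        1.32066933e+00, -6.66014242e-02]), 'qd': array([ 0.00025308,  0.00037567, -0.00180556,  0.00076139,  0.00206278,
        0.00212986]), 'effort': array([ 9.36254764e-04, -5.32646942e+01, -3.53283834e+01,  7.09441979e-02,
        2.35002738e-02, -4.80400274e-05]), 'eef_pos': array([ 186.34145355, -517.24041152,  204.96269763]), 'eef_rot': array([-3.14062509e+00, -6.83737808e-05,  3.45763924e-01]), 'wrist_force': array([ 0.62050285,  0.60657827, -0.33304493]), 'moment': array([ 0.01043459,  0.03478256, -0.05731106]), 'finger_force': 0.0, 'finger_gap': 93.9148350829766}
```

View pics/top.png

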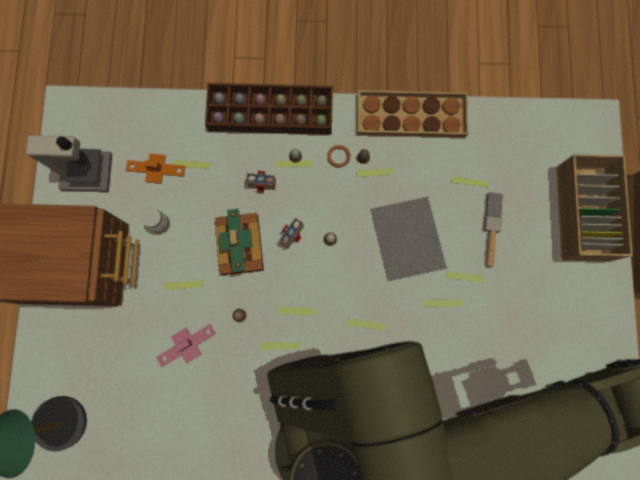

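View pics/scene.png

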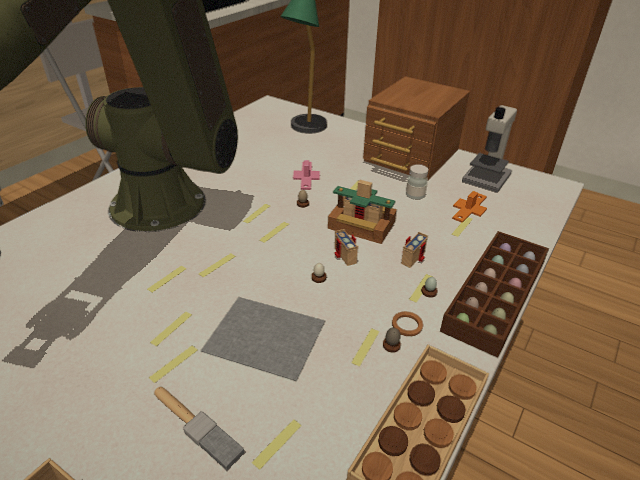

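The top view shows the green cover on the cradle around (238,240), the mat at (408,238) and egg_a between them at (330,238). Small decoy cassettes are at (291,233) and (261,181). The scene view confirms this layout.

```bash
python3 - <<'E'
from h import *
c,p,d=look('top'); P=cloud(c,d)
hsv=cv2.cvtColor(p,cv2.COLOR_RGB2HSV)
def roi(m,u0,v0,u1,v1):
    k=np.zeros(m.shape,bool); k[v0:v1,u0:u1]=1; return m&k
g=roi((hsv[...,0]>60)&(hsv[...,0]<95)&(hsv[...,1]>90),200,195,275,290)
v,u=np.nonzero(g); X=onplane(c,np.c_[u,v],90); print('green',len(u),'depth z med',np.median(P[g][:,2]),P[g].mean(0))
r=cv2.minAreaRect(X[:,:2].astype(np.float32)); print('rect',r)
m=X[:,:2].mean(0); w,V=np.linalg.eigh(np.cov((X[:,:2]-m).T)); print(m,np.degrees(np.arctan2(V[1,1],V[0,1])))
gm=roi((hsv[...,1]<40)&(hsv[...,2]<150),360,185,455,290)
v,u=np.nonzero(gm); X=onplane(c,np.c_[u,v],4)[:,:2].astype(np.float32); print('mat',len(u),cv2.minAreaRect(X),X.mean(0))
# cradle
w=roi((P[...,2]>25)&(P[...,2]<60),200,195,275,290); Q=P[w][:,:2].astype(np.float32);print('cradle',len(Q),cv2.minAreaRect(Q))
h=roi((P[...,2]>115)&(P[...,2]<145),200,195,275,290); Q=P[h];print('handle',len(Q),Q.mean(0),cv2.minAreaRect(Q[:,:2].astype(np.float32)))
for n,uv in dict(egg_a=(330,239),dec1=(291,233),dec2=(261,181),eggd=(239,315),jar=(155,222)).items():
    q=P[uv[1]-3:uv[1]+4,uv[0]-3:uv[0]+4].reshape(-1,3); print(n,np.median(q,0))
E
```

```text
green 628 depth z med 89.56118717726258 [503.13482939 231.25282834  89.54747196]
rect ((506.08795166015625, 233.00546264648438), (151.9262237548828, 73.51876831054688), 8.931131362915039)
[503.05932674 231.18246824] -172.58820085916278
mat 6405 ((543.1271362304688, -212.2910614013672), (285.3048095703125, 254.56561279296875), 0.6620550155639648) [ 547.1552  -198.24432]
cradle 1269 ((508.145263671875, 233.20538330078125), (151.1810302734375, 110.96731567382812), 8.366459846496582)
handle 104 [506.23730265 232.44151822 128.10588484] ((506.7919616699219, 232.98228454589844), (33.281776428222656, 16.33312225341797), 7.677092552185059)
egg_a [523.53376388  -4.55501852  34.52612165]
dec1 [534.83354575  96.43246172  48.56136405]
dec2 [672.24722089 179.82411825  47.10262452]
eggd [322.18925313 220.7328911   38.89426357]
jar [547.08903342 437.93357218  82.55827018]
```

Request:
jog_arm:
  plan: [0.02,0.045,0.01,0,0,-1,0.04,0.09,0.02,0,0,-2,0.06,0.135,0.03,0,0,-3,0.08,0.18,0.03,0,0,-4,0.1,0.225,0.03,0,0,-5,0.12,0.27,0.03,0,0,-6,0.14,0.315,0.03,0,0,-7,0.16,0.36,0.03,0,0,-8,0.18,0.405,0.03,0,0,-9,0.2,0.45,0.03,0,0,-10,0.22,0.5,0.03,0,0,-11.4,0.24,0.55,0.03,0,0,-11.4,0.26,0.595,0.03,0,0,-11.4,0.28,0.64,0.03,0,0,-11.4,0.295,0.685,0.03,0,0,-11.4,0.305,0.72,0.03,0,0,-11.4,0.315,0.74,0.03,0,0,-11.4,0.32,0.75,0.03,0,0,-11.4,0.32,0.75,0.03,0,0,-11.4,0.32,0.75,0.03,0,0,-11.4]
  claw: 0.094

```text
clock: 2.15
eef_pos: [506.2, 231.7, 235.4]
eef_rot: [3.141, 0.0, 0.146]
wrist_force: [-1.2, -0.2, 0.2]
finger_gap: 94.1
finger_force: 0.0
```

```bash
cat > g.py <<'E'
from h import *
c,p,d=look('wrist','w1.png'); P=cloud(c,d); s=manip.read_state(); print(s['clock'],s['eef_pos'],s['eef_rot'],s['wrist_force'],c['origin'])
hsv=cv2.cvtColor(p,cv2.COLOR_RGB2HSV)
near=np.hypot(P[...,0]-506,P[...,1]-233)<100
g=near&(hsv[...,0]>60)&(hsv[...,0]<95)&(hsv[...,1]>90)&(d>0)
v,u=np.nonzero(g); X=P[g]; print(len(X),X.mean(0),cv2.minAreaRect(onplane(c,np.c_[u,v],90)[:,:2].astype(np.float32)))
h=near&(P[...,2]>122)&(P[...,2]<145)&(d>0); Q=P[h]
print('handle',len(Q),Q.mean(0),cv2.minAreaRect(Q[:,:2].astype(np.float32)))
E
python3 g.py
python3 - <<'E'
from h import *
c,p,d=look('top','top2.png'); hsv=cv2.cvtColor(p,cv2.COLOR_RGB2HSV)
m=((hsv[...,1]<40)&(hsv[...,2]<150)).astype(np.uint8); m[:,:355]=0;m[:,465:]=0;m[:180]=0;m[295:]=0
m=cv2.morphologyEx(m,cv2.MORPH_OPEN,np.ones((7,7)))
n,l,st,ce=cv2.connectedComponentsWithStats(m); k=1+st[1:,4].argmax()
v,u=np.nonzero(l==k); X=onplane(c,np.c_[u,v],4)[:,:2].astype(np.float32); print(st[k],cv2.minAreaRect(X),X.mean(0))
E
```

```text
2.2 [506.25074039 231.49811474 235.56893365] [3.14146970e+00 1.57326630e-05 1.45889411e-01] [-0.12510624 -0.77747611 -0.50501008] [585.27910508 243.70630969 415.12529334]
8667 [515.70627869 237.33420924 147.24733025] ((392.2576904296875, 209.63233947753906), (391.4076843261719, 752.529052734375), 8.122554779052734)
handle 954 [509.39519071 235.51143779 130.08644538] ((508.54119873046875, 235.62928771972656), (33.66969680786133, 15.514827728271484), 8.642395973205566)
[ 370  197   76   84 4697] ((538.3969116210938, -211.9190673828125), (206.3396759033203, 167.53465270996094), 14.026626586914062) [ 536.96063 -211.70898]
```

Request:
jog_arm:
  plan: [0.002,0.003,-0.03,0,0,0.3,0.002,0.003,-0.06,0,0,0.3,0.002,0.003,-0.09,0,0,0.3,0.002,0.003,-0.11,0,0,0.3,0.002,0.003,-0.125,0,0,0.3,0.002,0.003,-0.132,0,0,0.3,0.002,0.003,-0.138,0,0,0.3,0.002,0.003,-0.138,0,0,0.3]

```text
clock: 3.05
eef_pos: [508.4, 235.2, 97.5]
eef_rot: [3.142, 0.0, 0.152]
wrist_force: [0.5, 0.6, 0.4]
finger_gap: 94.1
finger_force: 0.0
```

Request:
jog_arm:
  plan: [0,0,0,0,0,0,0,0,0,0,0,0,0,0,0,0,0,0,0,0,0,0,0,0,0,0,0,0,0,0,0,0,0,0,0,0,0,0,0,0,0,0,0,0,0,0,0,0,0,0,0,0,0,0,0,0,0,0,0,0]
  claw: 0
  force: 25

```text
clock: 4.05
eef_pos: [508.4, 235.6, 97.4]
eef_rot: [-3.142, 0.0, 0.152]
wrist_force: [0.5, -0.8, -0.7]
finger_gap: 17.9
finger_force: 0.0
```

Request:
jog_arm:
  plan: [0,0,0,0,0,0,0,0,0,0,0,0,0,0,0,0,0,0,0,0,0,0,0,0]

```text
clock: 4.45
eef_pos: [508.4, 235.6, 97.4]
eef_rot: [-3.142, -0.0, 0.152]
wrist_force: [0.1, -0.5, -0.7]
finger_gap: 15.4
finger_force: 25.0
```

Request:
jog_arm:
  plan: [0,0,0.003,0,0,0,0,0,0.008,0,0,0,0,0,0.015,0,0,0,0,0,0.025,0,0,0,0,0,0.04,0,0,0,0,0,0.06,0,0,0,0,0,0.08,0,0,0,0,0,0.09,0,0,0,0,0,0.09,0,0,0]

```text
clock: 5.35
eef_pos: [508.9, 235.8, 189.1]
eef_rot: [-3.141, -0.003, 0.152]
wrist_force: [0.1, -0.4, -1.0]
finger_gap: 16.1
finger_force: 25.0
```

```bash
python3 - <<'E'
from h import *
c,p,d=look('scene'); cv2.imwrite('pics/s2.png',cv2.resize(p[90:290,220:480,::-1],None,fx=3,fy=3))
E
```

```text
(no output)
```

View pics/s2.png

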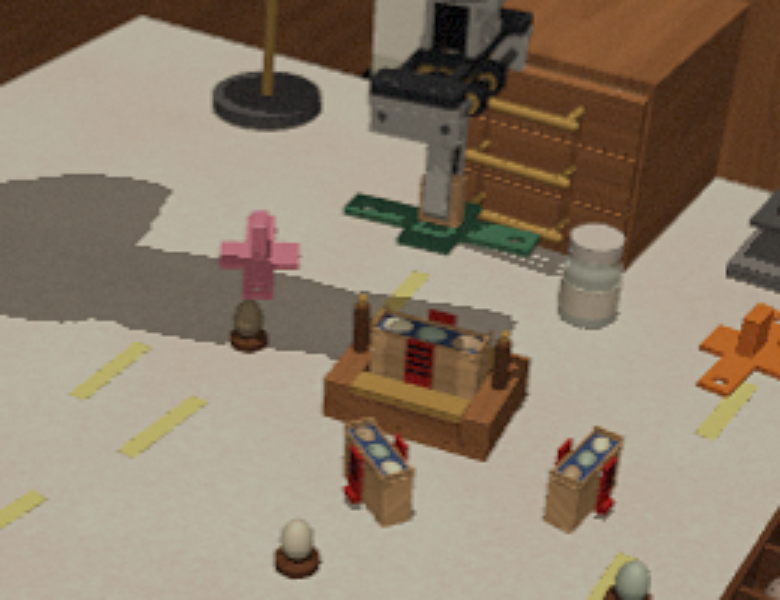

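The scene picture shows the cover free of the pegs and level in the gripper, with the cassette and its red catches exposed in the cradle. I'll carry it to the mat.

Request:
jog_arm:
  plan: [0.001,-0.015,0,0,0,0,0.003,-0.045,0,0,0,1,0.006,-0.085,0,0,0,2,0.009,-0.125,0,0,0,3,0.012,-0.165,0,0,0,4,0.015,-0.205,0,0,0,5,0.018,-0.245,0,0,0,5.3,0.02,-0.285,0,0,0,5.3,0.022,-0.325,0,0,0,5.3,0.024,-0.365,0,0,0,5.3,0.026,-0.4,0,0,0,5.3,0.028,-0.425,0,0,0,5.3,0.029,-0.44,0,0,0,5.3,0.029,-0.447,0,0,0,5.3,0.029,-0.447,0,0,0,5.3,0.029,-0.447,0,0,0,5.3]

```text
clock: 7.0
eef_pos: [537.4, -210.6, 187.3]
eef_rot: [-3.141, 0.0, 0.245]
wrist_force: [0.5, -0.2, -0.5]
finger_gap: 15.8
finger_force: 25.0
```

```bash
python3 - <<'E'
from h import *
c,p,d=look('scene'); cv2.imwrite('pics/s3.png',p[150:450,120:420,::-1].repeat(2,0).repeat(2,1))
c,p,d=look('wrist','w3.png');P=cloud(c,d);s=manip.read_state();hsv=cv2.cvtColor(p,cv2.COLOR_RGB2HSV)
g=(hsv[...,0]>60)&(hsv[...,0]<95)&(hsv[...,1]>90)&(d>0)&(abs(P[...,2]-181)<25)
X=P[g];A=np.c_[X[:,:2]-X[:,:2].mean(0),np.ones(len(X))];k=np.linalg.lstsq(A,X[:,2],rcond=None)[0]
print(s['eef_pos'],s['eef_rot'],'cover plane slopes',k,len(X))
E
```

```text
[ 537.52079834 -210.45531334  187.51531114] [-3.14155033e+00 -7.35760913e-05  2.45758873e-01] cover plane slopes [ 3.96151178e-04 -7.02206208e-04  1.80479552e+02] 13265
```

Request:
jog_arm:
  plan: [0,0,-0.02,0,0,0,0,0,-0.05,0,0,0,0,0,-0.08,0,0,0,0,0,-0.11,0,0,0,0,0,-0.135,0,0,0,0,0,-0.15,0,0,0,0,0,-0.158,0,0,0,0,0,-0.163,0,0,0,0,0,-0.166,0,0,0,0,0,-0.168,0,0,0,0,0,-0.168,0,0,0,0,0,-0.168,0,0,0]

```text
clock: 8.3
eef_pos: [537.6, -211.6, 19.9]
eef_rot: [3.141, -0.001, 0.245]
wrist_force: [0.6, 0.2, -1.6]
finger_gap: 15.6
finger_force: 25.0
```

Request:
jog_arm:
  plan: [0,0,-0.001,0,0,0,0,0,-0.001,0,0,0,0,0,-0.001,0,0,0]

```text
clock: 8.6
eef_pos: [537.4, -211.4, 18.5]
eef_rot: [-3.142, 0.0, 0.245]
wrist_force: [0.9, 0.4, -1.0]
finger_gap: 15.8
finger_force: 25.0
```

Request:
jog_arm:
  plan: [0,0,-0.001,0,0,0,0,0,-0.001,0,0,0,0,0,-0.001,0,0,0]

```text
clock: 8.9
eef_pos: [537.5, -211.5, 17.5]
eef_rot: [3.141, -0.0, 0.245]
wrist_force: [0.1, -0.5, -0.6]
finger_gap: 15.8
finger_force: 25.0
```

```bash
python3 - <<'E'
from h import *
s=manip.read_state();print(s['eef_pos'],s['wrist_force'])
c,p,d=look('wrist');P=cloud(c,d);hsv=cv2.cvtColor(p,cv2.COLOR_RGB2HSV)
g=(hsv[...,0]>60)&(hsv[...,0]<95)&(hsv[...,1]>90)&(d>0)&(P[...,2]<25)
n,l,st,_=cv2.connectedComponentsWithStats((hsv[...,1]<45).astype(np.uint8)*0+((P[...,2]>0)&(P[...,2]<8)&(hsv[...,2]<140)&(hsv[...,1]<45)).astype(np.uint8))
k=1+st[1:,4].argmax();print('cover z',np.median(P[g][:,2]),'mat z',np.median(P[l==k][:,2]))
E
```

```text
[ 537.48708234 -211.46761978   17.49527793] [ 0.11086056 -0.53714681 -0.62221078]
cover z 10.544630600634434 mat z 4.525724512451433
```

Request:
jog_arm:
  plan: [0,0,-0.0005,0,0,0,0,0,-0.0007,0,0,0,0,0,-0.0007,0,0,0]

```text
clock: 9.25
eef_pos: [537.5, -211.5, 17.4]
eef_rot: [3.141, -0.0, 0.245]
wrist_force: [-3.5, 2.0, 8.0]
finger_gap: 15.9
finger_force: 25.0
```

Request:
jog_arm:
  plan: [0,0,0,0,0,0,0,0,0,0,0,0,0,0,0,0,0,0,0,0,0,0,0,0,0,0,0,0,0,0,0,0,0,0,0,0,0,0,0,0,0,0,0,0,0,0,0,0]
  claw: 0.06

```text
clock: 10.05
eef_pos: [537.4, -211.4, 16.8]
eef_rot: [3.142, -0.0, 0.245]
wrist_force: [0.2, -0.2, -0.8]
finger_gap: 59.9
finger_force: 0.0
```

Request:
jog_arm:
  plan: [0,0,0.01,0,0,0,0,0,0.03,0,0,0,0,0,0.06,0,0,0,0,0,0.1,0,0,0,0,0,0.14,0,0,0,0,0,0.17,0,0,0,0,0,0.18,0,0,0,0,0,0.18,0,0,0]
  claw: 0.07

```text
clock: 10.85
eef_pos: [537.7, -211.6, 197.9]
eef_rot: [3.14, -0.002, 0.245]
wrist_force: [-1.0, 0.1, -1.5]
finger_gap: 69.9
finger_force: 0.0
```

```bash
python3 - <<'E'
from h import *
s=manip.read_state();print(s['eef_pos'],s['eef_rot'])
c,p,d=look('wrist','w4.png');P=cloud(c,d);hsv=cv2.cvtColor(p,cv2.COLOR_RGB2HSV)
g=(hsv[...,0]>60)&(hsv[...,0]<95)&(hsv[...,1]>90)&(d>0)&(P[...,2]<30)
X=P[g];A=np.c_[X[:,:2]-X[:,:2].mean(0),np.ones(len(X))];print('slopes',np.linalg.lstsq(A,X[:,2],rcond=None)[0],X.mean(0))
E
```

```text
[ 537.69931956 -211.57063378  197.9336912 ] [ 3.14012291e+00 -1.76053900e-03  2.44583346e-01]
slopes [ 8.25230287e-04 -4.93343145e-04  1.04793870e+01] [ 541.10395314 -210.56563798   10.47938705]
```

View pics/w4.png

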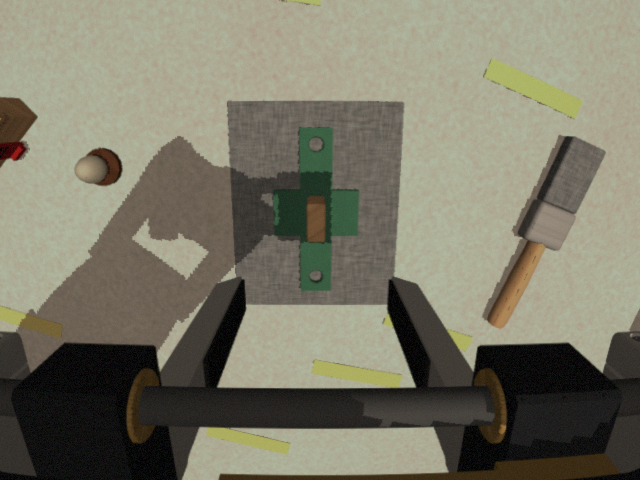

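The wrist view shows the cover flat and aligned near the middle of the mat, at about (316,210). Next I'll go back over the cassette.

Request:
jog_arm:
  plan: [-0.001,0.015,0,0,0,0,-0.003,0.045,0,0,0,-1,-0.006,0.085,0,0,0,-2,-0.009,0.125,0,0,0,-3,-0.012,0.165,0,0,0,-4,-0.015,0.205,0,0,0,-5,-0.018,0.245,0,0,0,-5.3,-0.02,0.285,0,0,0,-5.3,-0.022,0.325,0,0,0,-5.3,-0.024,0.365,0,0,0,-5.3,-0.026,0.4,0,0,0,-5.3,-0.028,0.425,0,0,0,-5.3,-0.029,0.44,0,0,0,-5.3,-0.029,0.447,0,0,0,-5.3,-0.029,0.447,0,0,0,-5.3,-0.029,0.447,0,0,0,-5.3]
  claw: 0.08

```text
clock: 12.5
eef_pos: [508.5, 234.8, 196.5]
eef_rot: [3.141, 0.0, 0.151]
wrist_force: [-0.7, -0.2, 0.1]
finger_gap: 80.1
finger_force: 0.0
```

```bash
cat > c.py <<'E'
from h import *
s=manip.read_state();print(s['clock'],s['eef_pos'],s['eef_rot'])
c,p,d=look('wrist','w5.png');P=cloud(c,d);hsv=cv2.cvtColor(p,cv2.COLOR_RGB2HSV)
near=(np.hypot(P[...,0]-508,P[...,1]-235)<75)&(d>0)
a=np.radians(8.5);e1=np.array([np.cos(a),np.sin(a)]);e2=np.array([-e1[1],e1[0]])
red=near&((hsv[...,0]<6)|(hsv[...,0]>174))&(hsv[...,1]>150)&(P[...,2]>70)
n,l,st,_=cv2.connectedComponentsWithStats(red.astype(np.uint8))
for k in range(1,n):
    if st[k,4]<30: continue
    v,u=np.nonzero(l==k); X=onplane(c,np.c_[u,v],80); q=X[:,:2]-[508,235]
    print('red',st[k],P[l==k].mean(0).round(1),'x',np.percentile(q@e1,[2,98]).round(1),'y',np.percentile(q@e2,[2,98]).round(1))
b=near&(hsv[...,0]>100)&(hsv[...,0]<130)&(hsv[...,1]>80)&(P[...,2]>60)
Q=P[b];print('blue',len(Q),Q.mean(0),cv2.minAreaRect(Q[:,:2].astype(np.float32)))
t=near&(P[...,2]>88)&(P[...,2]<100);Q=P[t];q=Q[:,:2]-[508,235]
for sg in (-1,1):
    m=(sg*(q@e1)>50);print('peg',m.sum(),Q[m].mean(0))
cr=near&(P[...,2]>34)&(P[...,2]<46);Q=P[cr];print('cradle',cv2.minAreaRect(Q[:,:2].astype(np.float32)))
E
python3 c.py
```

```text
12.5 [508.4581928  234.78327438 196.49181782] [3.14136519e+00 4.32515807e-04 1.51358748e-01]
red [279 213   9  33 241] [506.4 260.7  79.6] x [-10.6  15. ] y [23.  28.5]
red [345 213   7  34 208] [513.5 211.   79.4] x [-10.4  14.3] y [-27.  -22.2]
blue 4150 [518.7697639  239.84071698 188.57325225] ((508.06610107421875, 235.7993927001953), (89.79608917236328, 126.64571380615234), 6.64539098739624)
peg 102 [446.72465522 226.26090898  93.23826519]
peg 107 [571.9826915  244.70095594  94.24506496]
cradle ((508.5091552734375, 235.26934814453125), (147.95462036132812, 110.56663513183594), 8.429336547851562)
```

View pics/w5.png

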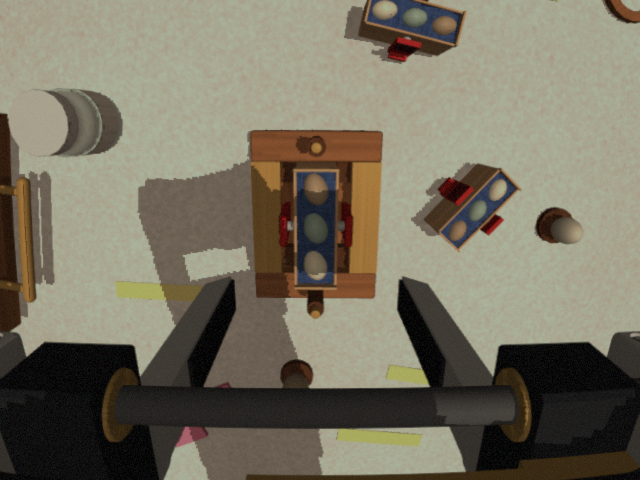

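The wrist view shows the cassette seated in the cradle at about (316,228). Its red catches are at (284,226) and (348,226), and the space beside both is clear.

Request:
jog_arm:
  plan: [0.001,0.0005,-0.03,0,0,-0.2,0.001,0.0005,-0.06,0,0,-0.2,0.001,0.0005,-0.09,0,0,-0.2,0.001,0.0005,-0.115,0,0,-0.2,0.001,0.0005,-0.132,0,0,-0.2,0.001,0.0005,-0.143,0,0,-0.2,0.001,0.0005,-0.149,0,0,-0.2,0.001,0.0005,-0.151,0,0,-0.2,0.001,0.0005,-0.151,0,0,-0.2,0.001,0.0005,-0.151,0,0,-0.2]

```text
clock: 13.55
eef_pos: [509.8, 236.1, 46.5]
eef_rot: [-3.141, -0.001, 0.149]
wrist_force: [0.4, 1.0, -0.5]
finger_gap: 79.7
finger_force: 0.0
```

Request:
jog_arm:
  plan: [0,0,0,0,0,0,0,0,0,0,0,0,0,0,0,0,0,0,0,0,0,0,0,0,0,0,0,0,0,0,0,0,0,0,0,0,0,0,0,0,0,0,0,0,0,0,0,0,0,0,0,0,0,0,0,0,0,0,0,0]
  claw: 0.02
  force: 25

```text
clock: 14.55
eef_pos: [509.6, 236.1, 46.3]
eef_rot: [3.142, -0.001, 0.149]
wrist_force: [-2.0, -2.1, 5.7]
finger_gap: 42.0
finger_force: 25.0
```

Request:
jog_arm:
  plan: [0,0,0,0,0,0,0,0,0,0,0,0,0,0,0,0,0,0]

```text
clock: 14.85
eef_pos: [509.6, 236.1, 46.3]
eef_rot: [3.142, -0.001, 0.149]
wrist_force: [-2.0, -2.1, 5.5]
finger_gap: 42.1
finger_force: 25.0
```

```bash
python3 - <<'E'
from h import *
s=manip.read_state();print(s)
c,p,d=look('wrist'); cv2.imwrite('pics/w6.png',cv2.resize(p[80:330,180:470,::-1],None,fx=2,fy=2))
E
```

```text
{'clock': 14.85, 'joints': array([ 3.68621512e-01,  5.05151560e-01,  1.63443511e+00, -1.72611951e-04,
        1.00144718e+00,  1.79090856e+00]), 'qd': array([1.92265001e-03, 1.07308342e-03, 1.34833725e-03, 1.83227962e-03,
       2.24846222e-03, 5.09481345e-05]), 'effort': array([ 5.05720563e-01, -5.57357275e+01, -2.85879135e+01,  2.43362384e-01,
       -6.69166222e-01, -4.51441490e-03]), 'eef_pos': array([509.62957568, 236.05224507,  46.29310038]), 'eef_rot': array([ 3.14157273e+00, -5.77068146e-04,  1.48602292e-01]), 'wrist_force': array([-1.95976558, -2.05893898,  5.46547118]), 'moment': array([-0.38582085,  0.28219976, -0.02892254]), 'finger_force': 25.04475563764572, 'finger_gap': 42.14703915889509}
```

View pics/w6.png

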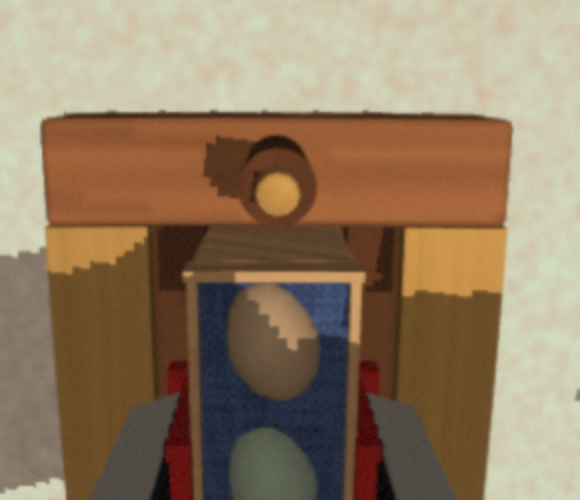

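Both catches are squeezed evenly, at about (178,440) and (368,440) in the crop. I'll lift slowly first.

Request:
jog_arm:
  plan: [0,0,0.002,0,0,0,0,0,0.004,0,0,0,0,0,0.006,0,0,0,0,0,0.008,0,0,0,0,0,0.01,0,0,0,0,0,0.01,0,0,0]
  force: 30

```text
clock: 15.5
eef_pos: [509.5, 236.1, 56.0]
eef_rot: [-3.142, -0.0, 0.149]
wrist_force: [-0.3, -0.7, -3.6]
finger_gap: 41.7
finger_force: 30.0
```

Wrist force now matches the free weight (−3.6 N), so I'll continue up.

Request:
jog_arm:
  plan: [0,0,0.005,0,0,0,0,0,0.013,0,0,0,0,0,0.023,0,0,0,0,0,0.035,0,0,0,0,0,0.047,0,0,0,0,0,0.059,0,0,0,0,0,0.071,0,0,0,0,0,0.083,0,0,0,0,0,0.095,0,0,0,0,0,0.105,0,0,0,0,0,0.112,0,0,0,0,0,0.116,0,0,0,0,0,0.118,0,0,0,0,0,0.118,0,0,0,0,0,0.118,0,0,0,0,0,0.118,0,0,0]

```text
clock: 17.1
eef_pos: [509.3, 236.0, 173.4]
eef_rot: [3.141, 0.001, 0.149]
wrist_force: [-0.2, 0.1, -2.4]
finger_gap: 41.5
finger_force: 30.0
```

```bash
python3 - <<'E'
from h import *
s=manip.read_state();print(s['eef_pos'],s['wrist_force'],s['moment'],s['finger_gap'])
c,p,d=look('scene'); P=cloud(c,d); cv2.imwrite('pics/s7.png',cv2.resize(p[90:290,220:480,::-1],None,fx=3,fy=3))
hsv=cv2.cvtColor(p,cv2.COLOR_RGB2HSV)
m=(np.hypot(P[...,0]-509,P[...,1]-236)<60)&(P[...,2]>105)&(P[...,2]<215)&(hsv[...,0]>5)&(hsv[...,0]<25)&(hsv[...,1]>60)
Q=P[m];a=np.radians(8.5);x=(Q[:,:2]-[509,236])@[np.cos(a),np.sin(a)]
for lo in range(-50,50,10):
    k=(x>=lo)&(x<lo+10)
    if k.sum()>10: print(lo,k.sum(),np.percentile(Q[k][:,2],[1,99]).round(1))
c,p,d=look('wrist');P=cloud(c,d);hsv=cv2.cvtColor(p,cv2.COLOR_RGB2HSV)
m=(np.hypot(P[...,0]-509,P[...,1]-236)<60)&(P[...,2]>180)&(P[...,2]<215)&(hsv[...,0]>5)&(hsv[...,0]<25)&(hsv[...,1]>60)
X=P[m];print('wrist rim',len(X),X.mean(0),np.percentile(X[:,2],[5,95]))
E
```

```text
[509.28637955 236.00991035 173.35584228] [-0.17979793  0.11725203 -2.43389745] [0.03534913 0.07624159 0.02083478] 41.466305179968465
-50 60 [142.6 208.3]
-40 110 [140.5 205.2]
-30 109 [140.3 207.7]
-20 75 [140.6 200.7]
0 16 [137.4 212. ]
10 99 [140.  209.8]
20 114 [140.5 204.8]
30 125 [140.7 206.9]
40 138 [141.  207.5]
wrist rim 6604 [529.63306064 239.27597845 203.05472226] [189.21303061 208.45985298]
```

View pics/s7.png

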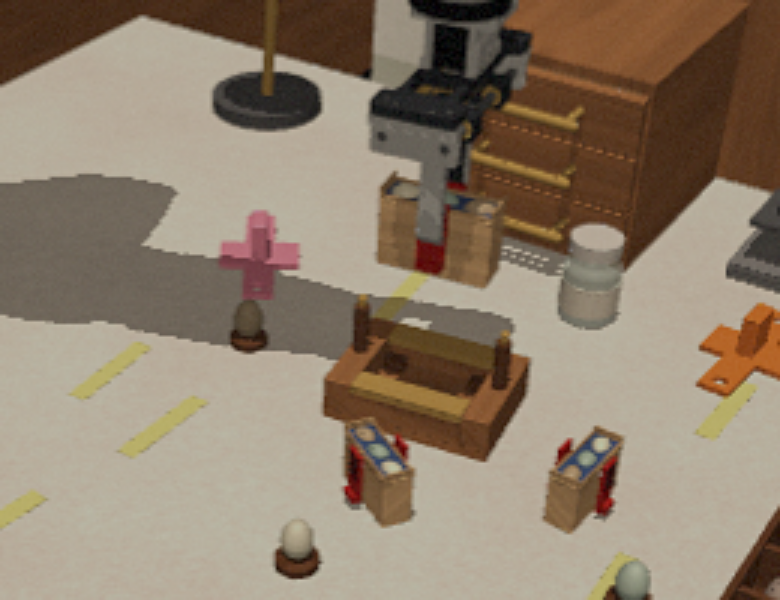

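The cassette hangs level at about (438,230) in the crop. Its underside is at about 140 mm, well above the 94 mm pegs, and the cradle is empty. Handing in.

```bash
python3 -c "
from cell import manip
print(manip.sign_off())"
```

```text
the job is handed in; nothing more can be done
None
```

The green cover lies flat near the middle of the mat, and the cassette is held level by its squeezed catches with its underside about 140 mm up, above the 94 mm pegs; I handed the job in after about 17 s of the 58 s allowed, and no verdict came back.

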